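# Lock the floor-cleaner refills away in the child-safe chest

## Task

Put the loose floor-cleaner refills away in the child-safe chest: lift its bolt over the bump, draw it right back and let it drop, and swing the lid fully open. Lay every refill flat and square on the chest floor, one to a compartment, cap towards the hinge, filling the row at the hinge before using the row at the bolt; then shut the lid and slide the bolt home over the bump until it drops down locked. Leave the other things on the counter where they are.

Things in the scene. Friction and masses are not known exactly. Their poses are not given: they have to be found in the camera images.
- chest: grey chest, fixed: bin 202 (x) x 274 mm (y), walls 5 mm thick, 80 mm high, inner floor 6 mm up, and along its -x side a solid rail 42 mm deep, 80 mm high, that carries the bolt. Origin: centre of the bin's underside, rail not counted; x from rail (front, turned to the robot's right) to hinge (back), y towards the robot, z up. Floor ribs 4 mm high, 3 mm wide: 2 rows of 3 compartments
- back_mid (a point): on the inner floor, centre of the middle compartment of the back row (at the hinge), chest x = +48 mm, y = 0; its neighbours' centres are 88 mm to either side along chest y. A compartment is 94 (x) x 85 mm (y) clear. A refill lying centred in it, cap to the hinge, has its origin 8 mm nearer the rail than the centre
- front_mid (a point): the same for the front row (at the bolt rail), chest x = -48 mm, y = 0
- bolt_travel (a joint): travel of the flat steel bolt along the rail, m: 0 to 0.004 locked, 0.045 drawn right back towards chest +y (the robot). Bar 145 x 16 x 10 mm in two staples; its tip lies in the keeper loop on the lid. A foot under the bar stands behind a bump fixed on the rail and stops it until it is lifted; from 0.022 the foot is past the bump and can drop. Lift it again to go home. About 1 N of friction
- bolt_lift (a joint): how far the bolt is lifted, m: 0 lying down, at most 0.010; the square bump across the rail is 6.5 mm high and 8 mm wide, so it needs 0.007 to pass. It moves straight up, weighs 0.2 kg and drops by its own weight when let go
- bolt_handle (a point): grip point on the bolt's upright handle plate (12 mm thick along chest x, 28 mm along chest y, top 15 mm above this point), 42 mm above the rail top and 24 mm above the bar when down; axes as the chest's; moves with the bolt
- lid (a joint): lid angle, rad: 0 shut, 1.95 fully open (leaning back); a stiff friction hinge lets it stay at any angle, about 5 N at the tab moves it. While bolted it moves less than 0.08
- lid_tab (a point): grip point on the lid's black finger tab, standing up from the lid at the middle of its front edge: 14 mm thick along chest y, 24 mm along x, 15 mm of it above this point, which is 23 mm above the lid's top face. Shut, it lies 190 mm in front of and 30 mm above the hinge. Axes turn with the lid. Pinched along chest y it swivels between the fingers, so the hand can stay pointing down
- lid_hinge (a point): middle of the lid's hinge line, which runs along chest y at the top of the back wall, 80 mm up. The lid is 202 x 274 x 7 mm
- refill1: slate-coloured floor-cleaner refill lying flat: block 60 (x) x 38 (y) x 32 mm (z), about 0.15 kg, with a round white cap of 23 mm diameter reaching 16 mm further at its +x end (76 mm in all), small paper label on top. Origin: centre of the block's underside; z up. Three to five of the five refills are present
- refill2: slate-coloured floor-cleaner refill lying flat: block 60 (x) x 38 (y) x 32 mm (z), about 0.15 kg, with a round white cap of 23 mm diameter reaching 16 mm further at its +x end (76 mm in all), small paper label on top. Origin: centre of the block's underside; z up. Three to five of the five refills are present
- refill3: slate-coloured floor-cleaner refill lying flat: block 60 (x) x 38 (y) x 32 mm (z), about 0.15 kg, with a round white cap of 23 mm diameter reaching 16 mm further at its +x end (76 mm in all), small paper label on top. Origin: centre of the block's underside; z up. Three to five of the five refills are present
- refill4: slate-coloured floor-cleaner refill lying flat: block 60 (x) x 38 (y) x 32 mm (z), about 0.15 kg, with a round white cap of 23 mm diameter reaching 16 mm further at its +x end (76 mm in all), small paper label on top. Origin: centre of the block's underside; z up. Three to five of the five refills are present
- refill5: slate-coloured floor-cleaner refill lying flat: block 60 (x) x 38 (y) x 32 mm (z), about 0.15 kg, with a round white cap of 23 mm diameter reaching 16 mm further at its +x end (76 mm in all), small paper label on top. Origin: centre of the block's underside; z up. Three to five of the five refills are present
- refill1_cap (a point): point in the cap of refill1, 38 mm along x from its origin and 16 mm up
- refill2_cap (a point): point in the cap of refill2, 38 mm along x from its origin and 16 mm up
- refill3_cap (a point): point in the cap of refill3, 38 mm along x from its origin and 16 mm up
- refill4_cap (a point): point in the cap of refill4, 38 mm along x from its origin and 16 mm up
- refill5_cap (a point): point in the cap of refill5, 38 mm along x from its origin and 16 mm up
- tape_roll: roll of tape lying flat, 84 mm across, 30 mm high; leave alone. Origin: centre of the underside
- tub: clear square tub with white lid, 79 x 79 x 59 mm; leave alone. Origin: centre of the underside
- scrub_brush: wooden scrubbing brush, bristles down, 92 x 42 x 40 mm; leave alone. Origin: centre of the underside
There are look-alikes about, which are no part of the job. Leave any pink look-alike of the refill4 alone.

How it is judged:
On the way, in this order (a step that is already met when the one before it is completed fails the run):
1. the bolt is lifted over the bump, drawn back and dropped there, the lid still shut (value of joint bolt_travel above 0.026 m and value of joint bolt_lift below 0.003 m and value of joint lid below 0.03 rad), for 0.2 s.
2. the lid stands open (value of joint lid above 1.6 rad), for 0.2 s.
3. every refill lies in its own compartment, flat and square, cap to the hinge, the back row full (angle between each of refill1, refill2, refill3, refill4, refill5's own z axis and vertical below 0.09 rad and angle between the x axis of each of refill1, refill2, refill3, refill4, refill5 and the x axis of chest, either way round below 0.26 rad and linear speed of each of refill1, refill2, refill3, refill4, refill5 below 0.03 m/s and z of each of refill1, refill2, refill3, refill4, refill5 in the frame of chest below 0.0095 m and ((x of refill1 in the frame of chest between 0.026 and 0.054 m and y of refill1 in the frame of chest between 0.058 and 0.118 m and x of refill1_cap in the frame of chest above 0.06 m) or (x of refill1 in the frame of chest between 0.026 and 0.054 m and y of refill1 in the frame of chest between -0.03 and 0.03 m and x of refill1_cap in the frame of chest above 0.06 m) or (x of refill1 in the frame of chest between 0.026 and 0.054 m and y of refill1 in the frame of chest between -0.118 and -0.058 m and x of refill1_cap in the frame of chest above 0.06 m) or (x of refill1 in the frame of chest between -0.07 and -0.042 m and y of refill1 in the frame of chest between 0.058 and 0.118 m and x of refill1_cap in the frame of chest above -0.036 m) or (x of refill1 in the frame of chest between -0.07 and -0.042 m and y of refill1 in the frame of chest between -0.03 and 0.03 m and x of refill1_cap in the frame of chest above -0.036 m) or (x of refill1 in the frame of chest between -0.07 and -0.042 m and y of refill1 in the frame of chest between -0.118 and -0.058 m and x of refill1_cap in the frame of chest above -0.036 m)) and ((x of refill2 in the frame of chest between 0.026 and 0.054 m and y of refill2 in the frame of chest between 0.058 and 0.118 m and x of refill2_cap in the frame of chest above 0.06 m) or (x of refill2 in the frame of chest between 0.026 and 0.054 m and y of refill2 in the frame of chest between -0.03 and 0.03 m and x of refill2_cap in the frame of chest above 0.06 m) or (x of refill2 in the frame of chest between 0.026 and 0.054 m and y of refill2 in the frame of chest between -0.118 and -0.058 m and x of refill2_cap in the frame of chest above 0.06 m) or (x of refill2 in the frame of chest between -0.07 and -0.042 m and y of refill2 in the frame of chest between 0.058 and 0.118 m and x of refill2_cap in the frame of chest above -0.036 m) or (x of refill2 in the frame of chest between -0.07 and -0.042 m and y of refill2 in the frame of chest between -0.03 and 0.03 m and x of refill2_cap in the frame of chest above -0.036 m) or (x of refill2 in the frame of chest between -0.07 and -0.042 m and y of refill2 in the frame of chest between -0.118 and -0.058 m and x of refill2_cap in the frame of chest above -0.036 m)) and ((x of refill3 in the frame of chest between 0.026 and 0.054 m and y of refill3 in the frame of chest between 0.058 and 0.118 m and x of refill3_cap in the frame of chest above 0.06 m) or (x of refill3 in the frame of chest between 0.026 and 0.054 m and y of refill3 in the frame of chest between -0.03 and 0.03 m and x of refill3_cap in the frame of chest above 0.06 m) or (x of refill3 in the frame of chest between 0.026 and 0.054 m and y of refill3 in the frame of chest between -0.118 and -0.058 m and x of refill3_cap in the frame of chest above 0.06 m) or (x of refill3 in the frame of chest between -0.07 and -0.042 m and y of refill3 in the frame of chest between 0.058 and 0.118 m and x of refill3_cap in the frame of chest above -0.036 m) or (x of refill3 in the frame of chest between -0.07 and -0.042 m and y of refill3 in the frame of chest between -0.03 and 0.03 m and x of refill3_cap in the frame of chest above -0.036 m) or (x of refill3 in the frame of chest between -0.07 and -0.042 m and y of refill3 in the frame of chest between -0.118 and -0.058 m and x of refill3_cap in the frame of chest above -0.036 m)) and ((x of refill4 in the frame of chest between 0.026 and 0.054 m and y of refill4 in the frame of chest between 0.058 and 0.118 m and x of refill4_cap in the frame of chest above 0.06 m) or (x of refill4 in the frame of chest between 0.026 and 0.054 m and y of refill4 in the frame of chest between -0.03 and 0.03 m and x of refill4_cap in the frame of chest above 0.06 m) or (x of refill4 in the frame of chest between 0.026 and 0.054 m and y of refill4 in the frame of chest between -0.118 and -0.058 m and x of refill4_cap in the frame of chest above 0.06 m) or (x of refill4 in the frame of chest between -0.07 and -0.042 m and y of refill4 in the frame of chest between 0.058 and 0.118 m and x of refill4_cap in the frame of chest above -0.036 m) or (x of refill4 in the frame of chest between -0.07 and -0.042 m and y of refill4 in the frame of chest between -0.03 and 0.03 m and x of refill4_cap in the frame of chest above -0.036 m) or (x of refill4 in the frame of chest between -0.07 and -0.042 m and y of refill4 in the frame of chest between -0.118 and -0.058 m and x of refill4_cap in the frame of chest above -0.036 m)) and ((x of refill5 in the frame of chest between 0.026 and 0.054 m and y of refill5 in the frame of chest between 0.058 and 0.118 m and x of refill5_cap in the frame of chest above 0.06 m) or (x of refill5 in the frame of chest between 0.026 and 0.054 m and y of refill5 in the frame of chest between -0.03 and 0.03 m and x of refill5_cap in the frame of chest above 0.06 m) or (x of refill5 in the frame of chest between 0.026 and 0.054 m and y of refill5 in the frame of chest between -0.118 and -0.058 m and x of refill5_cap in the frame of chest above 0.06 m) or (x of refill5 in the frame of chest between -0.07 and -0.042 m and y of refill5 in the frame of chest between 0.058 and 0.118 m and x of refill5_cap in the frame of chest above -0.036 m) or (x of refill5 in the frame of chest between -0.07 and -0.042 m and y of refill5 in the frame of chest between -0.03 and 0.03 m and x of refill5_cap in the frame of chest above -0.036 m) or (x of refill5 in the frame of chest between -0.07 and -0.042 m and y of refill5 in the frame of chest between -0.118 and -0.058 m and x of refill5_cap in the frame of chest above -0.036 m)) and ((x of refill1 in the frame of chest between 0.026 and 0.054 m and y of refill1 in the frame of chest between 0.058 and 0.118 m) or (x of refill2 in the frame of chest between 0.026 and 0.054 m and y of refill2 in the frame of chest between 0.058 and 0.118 m) or (x of refill3 in the frame of chest between 0.026 and 0.054 m and y of refill3 in the frame of chest between 0.058 and 0.118 m) or (x of refill4 in the frame of chest between 0.026 and 0.054 m and y of refill4 in the frame of chest between 0.058 and 0.118 m) or (x of refill5 in the frame of chest between 0.026 and 0.054 m and y of refill5 in the frame of chest between 0.058 and 0.118 m)) and ((x of refill1 in the frame of chest between 0.026 and 0.054 m and y of refill1 in the frame of chest between -0.03 and 0.03 m) or (x of refill2 in the frame of chest between 0.026 and 0.054 m and y of refill2 in the frame of chest between -0.03 and 0.03 m) or (x of refill3 in the frame of chest between 0.026 and 0.054 m and y of refill3 in the frame of chest between -0.03 and 0.03 m) or (x of refill4 in the frame of chest between 0.026 and 0.054 m and y of refill4 in the frame of chest between -0.03 and 0.03 m) or (x of refill5 in the frame of chest between 0.026 and 0.054 m and y of refill5 in the frame of chest between -0.03 and 0.03 m)) and ((x of refill1 in the frame of chest between 0.026 and 0.054 m and y of refill1 in the frame of chest between -0.118 and -0.058 m) or (x of refill2 in the frame of chest between 0.026 and 0.054 m and y of refill2 in the frame of chest between -0.118 and -0.058 m) or (x of refill3 in the frame of chest between 0.026 and 0.054 m and y of refill3 in the frame of chest between -0.118 and -0.058 m) or (x of refill4 in the frame of chest between 0.026 and 0.054 m and y of refill4 in the frame of chest between -0.118 and -0.058 m) or (x of refill5 in the frame of chest between 0.026 and 0.054 m and y of refill5 in the frame of chest between -0.118 and -0.058 m))), for 0.2 s.
4. the lid is shut with the bolt still drawn back (value of joint lid below 0.03 rad and value of joint bolt_travel above 0.02 m), for 0.2 s.
At the end, for the whole second after the job is handed in: every refill lies flat (5 degrees) on the chest floor in its own compartment, square within 15 degrees, cap to the hinge, the back row full; lid shut (under 0.03 rad); bolt home (travel under 6 mm) and dropped (lift under 3 mm) (all of step 3 and value of joint lid below 0.03 rad and value of joint bolt_travel below 0.006 m and value of joint bolt_lift below 0.003 m); the robot touches nothing.
It fails at once if the tape roll is moved more than 4 cm or tipped (distance of tape_roll from where it was at the start of the episode above 0.04 m or angle between tape_roll's own z axis and vertical above 0.3 rad).
It fails at once if the tub is moved more than 4 cm or tipped (distance of tub from where it was at the start of the episode above 0.04 m or angle between tub's own z axis and vertical above 0.3 rad).
It fails at once if the scrub brush is moved more than 4 cm or tipped (distance of scrub_brush from where it was at the start of the episode above 0.04 m or angle between scrub_brush's own z axis and vertical above 0.3 rad).
Of refill1, refill2, refill3, refill4, refill5 only 3 to 5 are there at a start; the rules pass over those that are not, and their reading is None.
At some moment in a run one of refill1, refill2, refill3, refill4, refill5 may be knocked a few centimetres aside while the robot is not near it.
Once in a run the grip may slacken for a moment while it holds something.
It also fails if it takes over 210 s, if anything falls off the work surface, if the arm or the gripper's body presses on something with over 40 N, if the wrist force passes 120 N, or if a joint passes its speed limit or range.

## Robot

A 6-joint arm with a two-finger parallel gripper is mounted at the origin on the work surface. World frame = base frame: x ahead of the robot, y to its left, z up, the work surface at z = 0. Lengths are in m, angles in rad, forces in N, time in s.
With the tool pointing down it reaches from about 0.35 to 0.975 m from the base axis. Payload 7.1 kg.
Tool frame: the origin (TCP) lies midway between the tips of the shut fingers; the grasp point (between the pads) lies 19 mm behind it; z points along the fingers, y is the line along which they close (so a half turn about z gives the same grasp; the last joint's range is limited). The gripper opens to 88 mm and grips with 3 to 60 N. Pads are 20 mm wide; open, the fingers measure 115 mm over their backs; the gripper's body (75 mm by 178 mm) begins 61 mm behind the grasp point.
Start: joints at [-1.245, 0.423, 1.63, -0, 1.089, -0.019], TCP at [0.211, -0.588, 0.223] pointing down, gripper open.
Joint ranges: [-3, 3], [-0.9, 2.11], [0.09, 2.58], [-1.31, 4.45], [0.11, 2.69], [-2.54, 2.54]. Speed limits (rad/s): [2.39, 2.39, 3.01, 3.14, 3.14, 3.14].

## Interface

Orientations are given as a unit quaternion [w, x, y, z].
In Python, from station import move_pose, movel, movej, command_gripper, wait, inverse_kinematics, read_camera, camera_info, MotionError, job_done, get_time, get_joint_pos, get_qvel, get_effort, get_tcp_pos, get_ee_rot, get_ft_force, get_ft_torque, get_grip_width, get_finger_force gives the robot as it stands. Calls block until the motion is done:
- move_pose(position, orientation): joint-space move of the TCP to a pose.
- movel(position, frame=None, v=0.15, until_force=None): straight line of the TCP; frame=None keeps the orientation; v is the mean speed in m/s. With until_force (N) it stops when the force on the tool has changed by that much, and returns True; else False.
- movej(angles): joint-space move.
- command_gripper(opening): opening from 0.0 (shut) to 1.0 (fully open); the grip force is fixed at half the most; returns when the fingers have stopped.
- wait(seconds).
- inverse_kinematics(position, orientation): joint angles nearest the present ones, or None.
- read_camera(name): name is "scene" or "top"; returns the picture (420x560x3 uint8, red, green, blue); there is no depth.
- camera_info(name): a dict with "intrinsics" (3x3 intrinsics, pixels), "T" (4x4, takes a point from camera to world coordinates). Camera axes: x right, y up, looking along -z (the intrinsics and any distortion apply to the point x, -y, -z); pixel columns grow to the right and rows downward; lengths in m; the calibration is good to about 2 mm. A picture is of the moment at which its call begins. camera_info takes no time and is no camera call.
A pose or a line that the arm cannot do raises MotionError and nothing moves.
- job_done(): hands the job in; it is judged then, once.
Readings, each from a call of its own:
- get_time(): time.
- get_joint_pos(): joint angles.
- get_qvel(): joint speeds.
- get_effort(): joint torques, N m.
- get_tcp_pos(): TCP position.
- get_ee_rot(): TCP orientation.
- get_ft_force(): force on the tool from outside, world axes, zero at the start.
- get_ft_torque(): the same for the moment, N m.
- get_grip_width(): opening from 0.0 (shut) to 1.0 (fully open).
- get_finger_force(): force on a finger pad.
Only numpy, scipy, OpenCV 4.12 (cv2) and the standard library are available. Lean on these libraries where they do the work, as an engineer would, in place of code of your own. Each camera call takes 0.05 s, during which the arm holds its last target. There are 200 camera calls.

## Working session

There is one attempt and no reset: what is moved stays moved. The work goes in short steps, each a Python script; the robot and the scene stay as the last script left them, time stands still between calls to the robot, and variables do not carry over. Pictures are saved under pics/ and viewed, at most 14 in all, crops included, and the job is handed in when it is done.

```bash
mkdir -p pics
python3 - <<'E'
from station import *
import cv2
for n in("scene","top"):
    im=read_camera(n); cv2.imwrite(f"pics/{n}0.png",im[:,:,::-1]); c=camera_info(n); print(n,{k:(v.tolist() if hasattr(v,'tolist') else v) for k,v in c.items()})
print(get_time())
E
```

```text
scene {'intrinsics': [[379.20842272641937, 0.0, 284.2550282468357], [0.0, 379.20842272641937, 208.80333522976292], [0.0, 0.0, 1.0]], 'T': [[0.7939475694743621, -0.4460130239184342, 0.41318233193214743, 0.8944800035115182], [0.6079602792937239, 0.5886867067282889, -0.5327591013980889, -0.5293792727058182], [-0.005617448428821102, 0.6741812395910581, 0.7385445825788809, 0.6727329675788167], [0.0, 0.0, 0.0, 1.0]]}
top {'intrinsics': [[391.2842201067616, 0.0, 276.32956761605516], [0.0, 391.2842201067616, 206.4259488770647], [0.0, 0.0, 1.0]], 'T': [[-0.02870963988363065, 0.9956756501924166, -0.08835019067133502, 0.49630187365133593], [-0.9993086764237049, -0.03067788511047865, -0.02100087115934171, -0.11712215198253256], [-0.02362045304508882, 0.08768618465332652, 0.9958680671750086, 1.028478675870417], [0.0, 0.0, 0.0, 1.0]]}
0.1
```

View pics/top0.png

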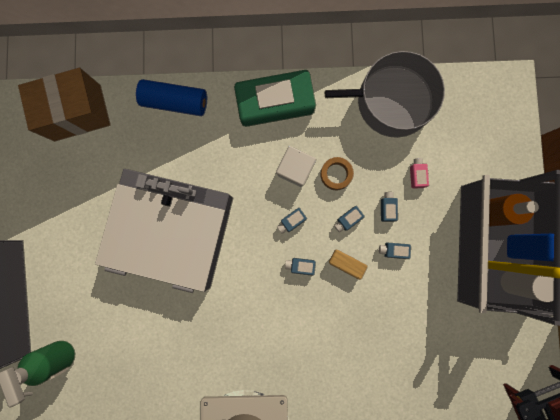

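View pics/scene0.png

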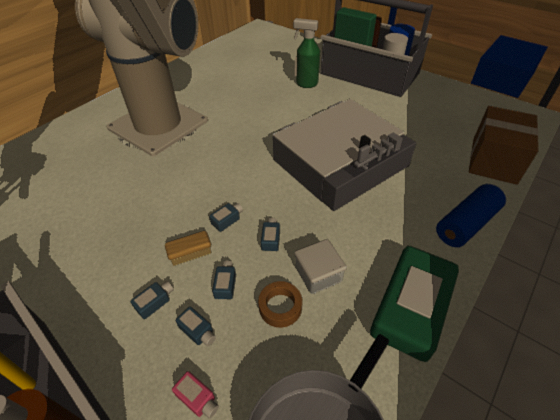

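The top view shows the chest at left, with its rail at the top (world +x) around (165,185), hinges at the bottom (115,270) and (185,290), and the black tab at (166,199). There are five slate refills at about (293,220), (350,218), (390,208), (398,251) and (303,267), and a pink decoy at (420,175). I'll zoom in.

Run:
```python
import cv2,numpy as np
t=cv2.imread("pics/top0.png");s=cv2.imread("pics/scene0.png")
a=cv2.resize(t[160:300,90:240],None,fx=4,fy=4,interpolation=cv2.INTER_CUBIC)[:600]
b=cv2.resize(s[90:210,265:425],None,fx=5,fy=5,interpolation=cv2.INTER_CUBIC)
cv2.imwrite("pics/c1.png",a);cv2.imwrite("pics/c2.png",b)
```

```text
(no output)
```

View pics/c1.png

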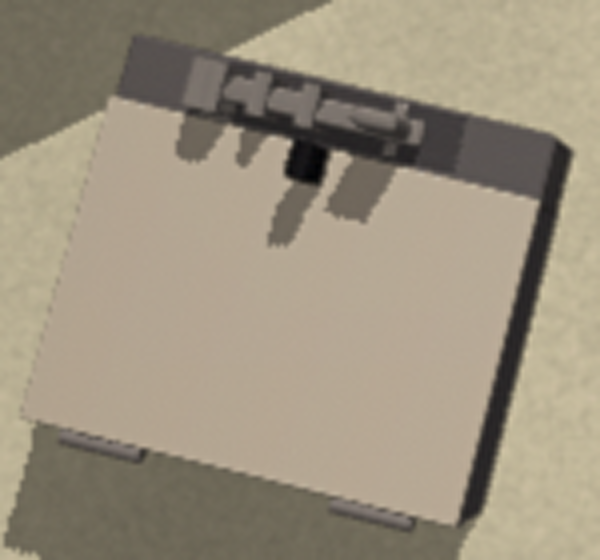

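View pics/c2.png

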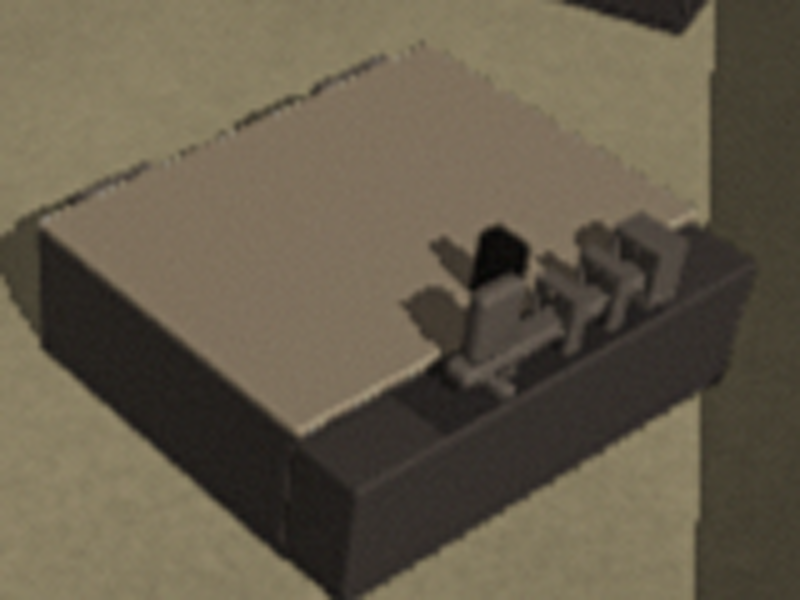

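```bash
cat > h.py <<'E'
from station import *
import cv2,numpy as np
from scipy.optimize import minimize,least_squares
C={n:camera_info(n) for n in("top","scene")}
def proj(n,P):
    T=C[n]["T"];P=np.atleast_2d(P);q=(P-T[:3,3])@T[:3,:3]*[1,-1,-1]
    u=q@C[n]["intrinsics"].T
    return u[:,:2]/u[:,2:]
def unproj(n,uv,z):
    T=C[n]["T"];r=np.linalg.solve(C[n]["intrinsics"],[uv[0],uv[1],1])*[1,-1,-1]
    d=T[:3,:3]@r;o=T[:3,3];return o+d*(z-o[2])/d[2]
def rz(a): return np.array([[np.cos(a),-np.sin(a)],[np.sin(a),np.cos(a)]])
def place(p,pts):  # p=(x,y,yaw)
    pts=np.atleast_2d(pts).astype(float);o=pts.copy();o[:,:2]=pts[:,:2]@rz(p[2]).T+p[:2];return o
BOX=np.array([[x,y,z] for x in(-.03,.03) for y in(-.019,.019) for z in(0,.032)])
def bluemask(im):
    h=cv2.cvtColor(im,cv2.COLOR_RGB2HSV);return cv2.inRange(h,(95,70,25),(125,255,255))
def refills(im,n="top",amin=60,amax=700):
    """poses (x,y,yaw of cap direction) of refills lying on the table"""
    m=bluemask(im);m=cv2.morphologyEx(m,cv2.MORPH_CLOSE,np.ones((3,3)))
    out=[]
    for c in cv2.findContours(m,cv2.RETR_EXTERNAL,cv2.CHAIN_APPROX_NONE)[0]:
        hull=cv2.convexHull(c);A=cv2.contourArea(hull)
        if not amin<A<amax: continue
        M=cv2.moments(hull);uc=(M["m10"]/A,M["m01"]/A);w=unproj(n,uc,.018)
        if not(.2<w[0]<1 and -.75<w[1]<.5): continue
        def cost(p):
            h=cv2.convexHull(proj(n,place(p,BOX)).astype(np.float32))
            i=cv2.intersectConvexConvex(h,hull.astype(np.float32))[0]
            return -i/(cv2.contourArea(h)+A-i)
        best=min((minimize(cost,[w[0],w[1],a],method="Nelder-Mead",options=dict(initial_simplex=np.array([[w[0],w[1],a],[w[0]+.01,w[1],a],[w[0],w[1]+.01,a],[w[0],w[1],a+.3]]))) for a in np.arange(0,3.1,.5)),key=lambda r:r.fun)
        p=best.x;b=[]
        for s in(0,np.pi):
            u=proj(n,place([p[0],p[1],p[2]+s],[[.038,0,.020]]))[0]
            b.append(cv2.getRectSubPix(im,(3,3),(float(u[0]),float(u[1]))).astype(float).mean((0,1)))
        s=0 if (b[0][0]-.6*b[0][2])>(b[1][0]-.6*b[1][2]) and False else None
        out.append((p,-best.fun,A,b))
    return out
E
python3 - <<'E'
from h import *
im=cv2.imread("pics/top0.png")[:,:,::-1].copy()
cr=np.array([(111,97),(22,417),(460,525),(540,198)]);uv=(cr+.5)/4-.5+[90,160]
W=np.array([unproj("top",u,.087) for u in uv]);print(W.round(4))
print([np.linalg.norm(W[i]-W[(i+1)%4]).round(4) for i in range(4)])
L=np.array([[-.101,-.137,0],[.101,-.137,0],[.101,.137,0],[-.101,.137,0]])
r=least_squares(lambda p:(place(p,L)-W*[1,1,0]).ravel(),[.45,.2,3]);p=r.x;print("chest",p,r.fun.round(4))
np.save("chest.npy",p)
g=np.array([-.123,0])
for y in(0,.02,.03,.04,.05,.06):
    q=place(p,[[-.122,y-.014,.137],[-.122,y+.014,.137]]);
    print(y,((proj("top",q)+.5-[90,160])*4-.5).round(0).tolist(),((proj("scene",q)+.5-[265,90])*5-.5).round(0).tolist())
print("tab",((proj("top",place(p,[[-.089,0,.125]]))+.5-[90,160])*4).round(), ((proj("scene",place(p,[[-.089,0,.125]]))+.5-[265,90])*5).round())
for n in("top","scene"):
  im=cv2.imread(f"pics/{n}0.png")[:,:,::-1].copy()
  for o in refills(im,n):print(n,o[0].round(3),round(o[1],2),o[2],[x.round() for x in o[3]])
E
```

```text
[[0.6473 0.2908 0.087 ]
 [0.4543 0.3436 0.087 ]
 [0.3833 0.0792 0.087 ]
 [0.5771 0.0281 0.087 ]]
[np.float64(0.2001), np.float64(0.2737), np.float64(0.2004), np.float64(0.2719)]
chest [0.51550624 0.18545617 2.87969171] [ 0.0012  0.0008  0.     -0.0009  0.0003  0.     -0.0008  0.      0.
  0.0005 -0.0012  0.    ]
0 [[285.0, 95.0], [332.0, 106.0]] [[581.0, 240.0], [538.0, 263.0]]
0.02 [[318.0, 103.0], [365.0, 114.0]] [[550.0, 257.0], [507.0, 280.0]]
0.03 [[335.0, 107.0], [382.0, 118.0]] [[535.0, 265.0], [491.0, 289.0]]
0.04 [[352.0, 111.0], [398.0, 122.0]] [[520.0, 274.0], [476.0, 298.0]]
0.05 [[368.0, 115.0], [415.0, 126.0]] [[504.0, 282.0], [460.0, 306.0]]
0.06 [[385.0, 119.0], [432.0, 130.0]] [[488.0, 291.0], [443.0, 315.0]]
tab [[301. 159.]] [[504. 239.]]
top [ 0.438 -0.157  1.733] 0.58 219.5 [array([138., 127., 112.]), array([186., 177., 149.])]
top [ 0.467 -0.395  4.562] 0.7 289.5 [array([132., 134., 122.]), array([148., 138., 122.])]
top [ 0.547 -0.135  2.335] 0.64 227.5 [array([123., 113.,  99.]), array([159., 156., 136.])]
top [ 0.549 -0.281  2.06 ] 0.69 264.5 [array([152., 140., 123.]), array([147., 147., 131.])]
top [ 0.57  -0.385  0.161] 0.7 301.0 [array([111., 102.,  90.]), array([152., 145., 121.])]
scene [ 0.568 -0.385 -0.179] 0.78 694.0 [array([140., 125., 103.]), array([72., 67., 52.])]
scene [ 0.449 -0.407  2.972] 0.43 356.0 [array([134., 125.,  97.]), array([37., 47., 49.])]
scene [ 0.549 -0.284  2.37 ] 0.76 537.0 [array([79., 71., 57.]), array([37., 49., 52.])]
scene [ 0.549 -0.136  2.255] 0.77 408.5 [array([104.,  94.,  78.]), array([36., 48., 51.])]
```

Run:
```python
from h import *
im=cv2.imread("pics/top0.png")
c=im[170:290,265:425];f=c.astype(float);m=((f[:,:,2]-f[:,:,0])/(f.sum(2)+1)*3000).clip(0,255).astype(np.uint8)
o=np.vstack([cv2.resize(c,None,fx=5,fy=5,interpolation=cv2.INTER_NEAREST)[::2,::1][:0],])
a=cv2.resize(c,None,fx=2.5,fy=2.5,interpolation=cv2.INTER_NEAREST);b=cv2.cvtColor(cv2.resize(m,None,fx=2.5,fy=2.5,interpolation=cv2.INTER_NEAREST),8)
s=cv2.imread("pics/scene0.png")[190:350,120:300];f=s.astype(float);m=((f[:,:,2]-f[:,:,0])/(f.sum(2)+1)*3000).clip(0,255).astype(np.uint8)
d=cv2.resize(np.hstack([s,cv2.cvtColor(m,8)]),(800,300*800//675))[:300]
out=np.vstack([np.hstack([a,b]),cv2.resize(d,(800,290))]);cv2.imwrite("pics/c3.png",out)
```

```text
(no output)
```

View pics/c3.png

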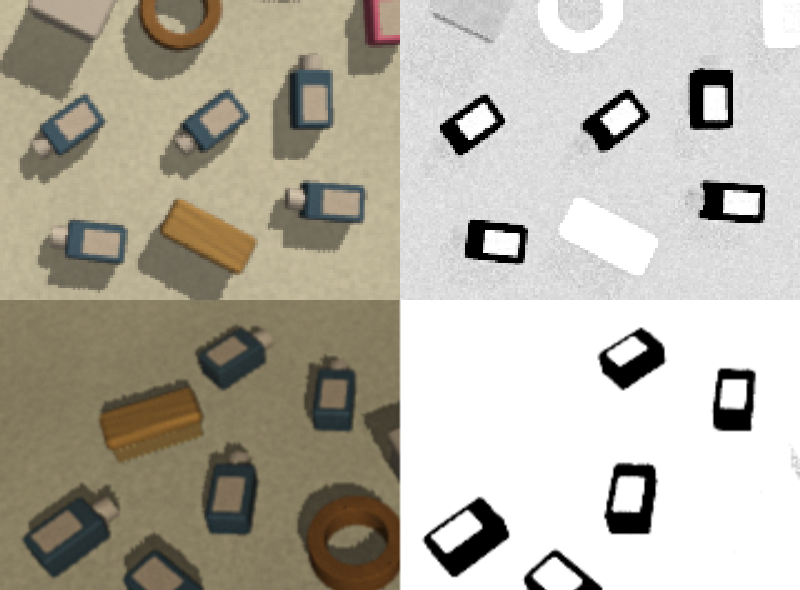

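The ratio mask isolates the blocks cleanly. Each label sits off-centre, away from the cap: the caps of the two left refills in the middle row point lower-left, the right one's points up, and the bottom two point left. I'll refit with this mask.

```bash
python3 - <<'E'
s=open("h.py").read();i=s.index("def bluemask")
open("h.py","w").write(s[:i]+'''def hulls(im):
    f=im.astype(float);r=(f[:,:,0]-f[:,:,2])/(f.sum(2)+1)
    m=((r<.0)&(f.sum(2)>40)).astype(np.uint8);out=[]
    for c in cv2.findContours(m,cv2.RETR_EXTERNAL,cv2.CHAIN_APPROX_NONE)[0]:
        h=cv2.convexHull(c).astype(np.float32);A=cv2.contourArea(h)
        if A<150 or A>1500: continue
        k=np.zeros(m.shape,np.uint8);cv2.fillConvexPoly(k,h.astype(int),1)
        lab=np.argwhere((k==1)&(m==0)&(r>.03))[:,::-1]
        if len(lab)<30: continue
        out.append((h,A,lab.mean(0)))
    return out
def refills(z=0.,ims=None):
    """(x,y,yaw,iou) of refills lying at height z, both views; yaw = cap direction"""
    ims=ims or {n:read_camera(n) for n in("top","scene")}
    H={n:hulls(ims[n]) for n in ims};out=[];B=BOX+[0,0,z]
    for h,A,lab in H["top"]:
        M=cv2.moments(h);w=unproj("top",(M["m10"]/M["m00"],M["m01"]/M["m00"]),z+.018)
        if not(.2<w[0]<.95 and -.55<w[1]<.45): continue
        use=[("top",h,A,lab)]
        u=proj("scene",[[w[0],w[1],z+.016]])[0]
        for h2,A2,l2 in H["scene"]:
            if cv2.pointPolygonTest(h2,(float(u[0]),float(u[1])),False)>0: use.append(("scene",h2,A2,l2))
        def cost(p):
            t=0
            for n,hh,AA,_ in use:
                g=cv2.convexHull(proj(n,place(p,B)).astype(np.float32));i=cv2.intersectConvexConvex(g,hh)[0]
                t-=i/(cv2.contourArea(g)+AA-i)
            return t/len(use)
        f=[minimize(cost,[w[0],w[1],a],method="Nelder-Mead",options=dict(initial_simplex=np.array([[w[0],w[1],a],[w[0]+.01,w[1],a],[w[0],w[1]+.01,a],[w[0],w[1],a+.3]]))) for a in np.arange(0,3.1,.5)]
        b=min(f,key=lambda r:r.fun);p=b.x
        L=unproj("top",lab,z+.032)[:2]-p[:2]
        if L@[np.cos(p[2]),np.sin(p[2])]>0: p[2]+=np.pi
        p[2]=(p[2]+np.pi)%(2*np.pi)-np.pi
        out.append((*p.round(4),round(-b.fun,2),len(use),round(float(np.hypot(*L)),4)))
    return out
def Q(a):
    """tool down, tool y axis (closing line) along world angle a"""
    # R = Rz(t) Rx(pi): tool y -> Rz(t)(0,-1,0) = angle t-pi/2
    t=a+np.pi/2;return [0,np.cos(t/2),np.sin(t/2),0]
def ang():
    w,x,y,z=get_ee_rot();return 2*np.arctan2(y,x)-np.pi/2
''')
E
python3 - <<'E'
from h import *
for o in refills(ims={n:cv2.imread(f"pics/{n}0.png")[:,:,::-1] for n in("top","scene")}):print(o)
p=np.load("chest.npy");print(get_ee_rot(),ang())
def T(a,pos):
    for k in(0,np.pi,-np.pi,2*np.pi):
        q=inverse_kinematics(list(pos),Q(a+k));print(pos.round(3),round(a+k,2),None if q is None else np.round(q,2))
h=place(p,[[-.122,.04,.106]])[0];T(p[2],h)
for x in(-.048,.048):
  for y in(-.088,0,.088):
    for z in(.01,.3): T(p[2]+np.pi/2,place(p,[[x,y,z]])[0])
E
```

```text
(np.float64(0.4311), np.float64(-0.1575), np.float64(1.3741), np.float64(0.83), 2, 0.0057)
(np.float64(0.4643), np.float64(-0.3997), np.float64(1.4086), np.float64(0.84), 2, 0.0034)
(np.float64(0.5505), np.float64(-0.1385), np.float64(2.256), np.float64(0.86), 2, 0.0043)
(np.float64(0.55), np.float64(-0.2851), np.float64(2.2914), np.float64(0.83), 2, 0.0046)
(np.float64(0.5686), np.float64(-0.3849), np.float64(-0.1294), np.float64(0.82), 2, 0.0035)
[-6.79657870e-04  9.85172257e-01  1.71566745e-01 -1.14814088e-04] -1.2259566927160295
[0.623 0.115 0.106] 2.88 None
[0.623 0.115 0.106] 6.02 [ 0.16  0.58  1.68 -0.    0.88  0.43]
[0.623 0.115 0.106] -0.26 [ 0.16  0.58  1.68 -0.    0.88  0.43]
[0.623 0.115 0.106] 9.16 None
[0.585 0.258 0.01 ] 4.45 [ 0.4   0.73  1.69 -0.    0.73  2.23]
[0.585 0.258 0.01 ] 7.59 [ 0.4   0.73  1.69 -0.    0.73 -0.91]
[0.585 0.258 0.01 ] 1.31 [ 0.4   0.73  1.69 -0.    0.73 -0.91]
[0.585 0.258 0.01 ] 10.73 [ 0.4   0.73  1.69 -0.    0.73  2.23]
[0.585 0.258 0.3  ] 4.45 [ 0.4   0.37  1.52 -0.    1.25  2.23]
[0.585 0.258 0.3  ] 7.59 [ 0.4   0.37  1.52 -0.    1.25 -0
[... 1961 characters left out ...]
.21]
[0.469 0.198 0.3  ] 7.59 [ 0.38  0.16  1.8  -0.    1.18 -0.93]
[0.469 0.198 0.3  ] 1.31 [ 0.38  0.16  1.8  -0.    1.18 -0.93]
[0.469 0.198 0.3  ] 10.73 [ 0.38  0.16  1.8  -0.    1.18  2.21]
[0.446 0.113 0.01 ] 4.45 [ 0.22  0.57  2.09 -0.    0.48  2.05]
[0.446 0.113 0.01 ] 7.59 [ 0.22  0.57  2.09 -0.    0.48 -1.09]
[0.446 0.113 0.01 ] 1.31 [ 0.22  0.57  2.09 -0.    0.48 -1.09]
[0.446 0.113 0.01 ] 10.73 [ 0.22  0.57  2.09 -0.    0.48  2.05]
[0.446 0.113 0.3  ] 4.45 [ 0.22  0.08  1.9  -0.    1.16  2.05]
[0.446 0.113 0.3  ] 7.59 [ 0.22  0.08  1.9  -0.    1.16 -1.09]
[0.446 0.113 0.3  ] 1.31 [ 0.22  0.08  1.9  -0.    1.16 -1.09]
[0.446 0.113 0.3  ] 10.73 [ 0.22  0.08  1.9  -0.    1.16  2.05]
```

```bash
cat >> h.py <<'E'
CH=np.load("chest.npy")
def cp(x,y,z): return list(place(CH,[[x,y,z]])[0])
def snap(n,name): cv2.imwrite(f"pics/{name}.png",read_camera(n)[:,:,::-1])
E
python3 - <<'E'
from h import *
a=Q(CH[2]+np.pi)
move_pose(cp(-.122,.040,.22),a)
command_gripper(.6)
print(movel(cp(-.122,.040,.106),v=.1,until_force=8),get_tcp_pos())
command_gripper(0);print("w",get_grip_width(),get_finger_force())
movel(cp(-.122,.040,.1145),v=.05);print(get_ft_force(),get_grip_width())
movel(cp(-.122,.081,.1145),v=.06);print(get_ft_force(),get_grip_width())
movel(cp(-.122,.081,.105),v=.05);print(get_ft_force(),get_grip_width())
command_gripper(.6);movel(cp(-.122,.081,.25),v=.2)
snap("scene","s1");print(get_time())
im=cv2.imread("pics/s1.png")[90:210,265:425];cv2.imwrite("pics/s1c.png",cv2.resize(im,None,fx=4,fy=4))
E
```

```text
False [0.62356167 0.1153458  0.10674618]
w 0.13458988330450394 29.992002546787262
[-4.46527148  1.88392401 -2.08392404] 0.13565976646375563
[-6.07623993  1.06067902 -2.07415082] 0.13958384148623643
[-6.191496    2.57478446  1.44956744] 0.13594274773056517
8.8917
```

View pics/s1c.png

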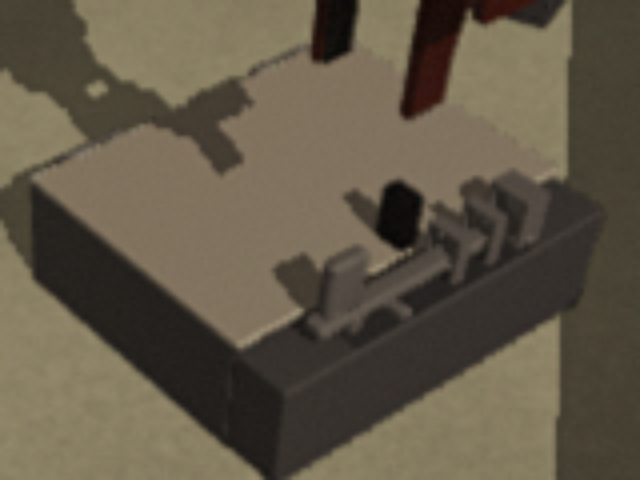

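The bolt is now drawn back clear of the keeper and lying down, with the handle at crop (343,280). Next I'll swing the lid open.

```bash
cat >> h.py <<'E'
def tab(th,h=.033):
    r,f=np.hypot(.19,h),np.arctan2(h,.19)
    return cp(.101-r*np.cos(f+th),0,.08+r*np.sin(f+th)-.019)
E
python3 - <<'E'
from h import *
a=Q(CH[2]-np.pi/2)
print([inverse_kinematics(tab(t),a) is not None for t in np.arange(0,1.96,.15)])
print(inverse_kinematics(tab(1.95),a))
p=tab(0);move_pose([p[0],p[1],.2],a)
print(movel(p,v=.1,until_force=8),get_tcp_pos())
command_gripper(0);print("w",get_grip_width())
for t in np.append(np.arange(.13,1.94,.13),1.94):
    movel(tab(t),v=.15);f=get_ft_force()
    print(round(t,2),f.round(1) if hasattr(f,'round') else f,round(get_grip_width(),3))
    if get_grip_width()<.1: break
print(get_time());snap("scene","s2");snap("top","t2")
E
```

```text
[True, True, True, True, True, True, True, True, True, True, True, True, True, True]
[ 6.08561152e-01  7.72135222e-02  2.09676686e+00 -4.44089210e-16
  9.67612268e-01 -7.00334232e-01]
False [0.60201107 0.16254273 0.09468392]
w 0.1595098708547669
0.13 [-1.7  6.2  2.5] 0.159
0.26 [-1.   6.   1.3] 0.161
0.39 [-1.3  6.5  1.9] 0.154
0.52 [-0.5  7.7  1.9] 0.159
0.65 [-1.2  6.2 -1.5] 0.162
0.78 [-0.4  7.  -2. ] 0.16
0.91 [-0.7  7.7 -0.7] 0.155
1.04 [ 1.3  7.9 -0.4] 0.158
1.17 [1.  7.4 0.4] 0.158
1.3 [1.1 6.8 2.3] 0.154
1.43 [0.4 5.1 7.3] 0.152
1.56 [-1.4  5.  11.6] 0.149
1.69 [-4.3  5.4 16.1] 0.151
1.82 [-7.5  7.9 18.8] 0.142
1.94 [-9.3  8.6 19.1] 0.139
16.8167
```

View pics/s2.png

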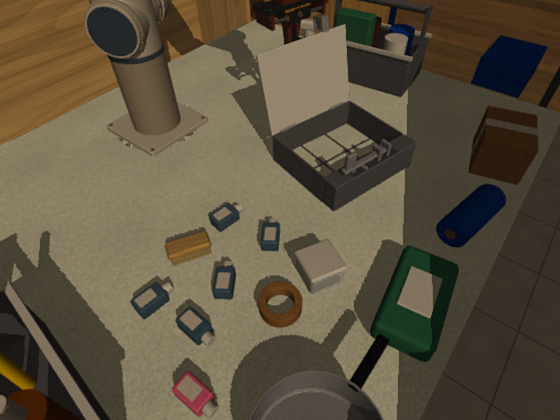

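The scene shows the lid standing open, with its top-edge corners at about (259,70) and (348,28), and the refills unmoved. I'll check the lid angle against the projection.

Run:
```python
from h import *
for t in(1.5,1.6,1.7,1.8,1.9,1.95):
    q=[cp(.101-.202*np.cos(t),y,.08+.202*np.sin(t)) for y in(.137,-.137)];print(t,proj("scene",q).round().tolist(),proj("top",q).round().tolist())
print(get_tcp_pos(),tab(1.94))
```

```text
1.5 [[272.0, 63.0], [363.0, 30.0]] [[185.0, 297.0], [48.0, 263.0]]
1.6 [[267.0, 59.0], [357.0, 27.0]] [[183.0, 308.0], [45.0, 273.0]]
1.7 [[262.0, 56.0], [351.0, 25.0]] [[180.0, 318.0], [42.0, 284.0]]
1.8 [[257.0, 55.0], [345.0, 24.0]] [[178.0, 328.0], [41.0, 294.0]]
1.9 [[252.0, 54.0], [340.0, 24.0]] [[176.0, 338.0], [40.0, 303.0]]
1.95 [[250.0, 54.0], [337.0, 24.0]] [[175.0, 342.0], [39.0, 308.0]]
[0.32231884 0.23967246 0.22853823] [np.float64(0.3219958561665724), np.float64(0.23732818135847722), np.float64(0.22628804761960578)]
```

View pics/t2.png

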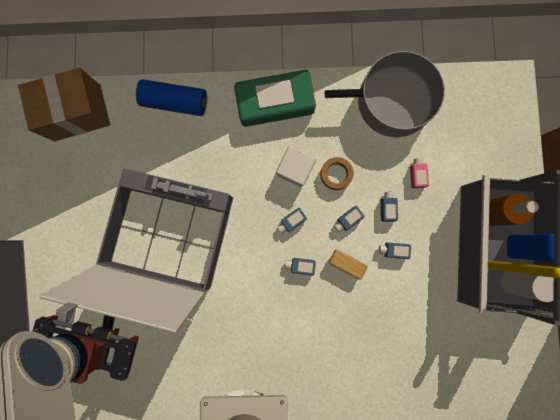

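The lid is at about 1.8 rad (top-view edge corners at (178,328) and (41,294)), well past 1.6. I'll release it and fetch the first refill.

```bash
cat >> h.py <<'E'
SLOTS=[(.040,-.088),(.040,0),(.040,.088),(-.056,-.088),(-.056,0),(-.056,.088)]
def yawto(a):
    """equivalent joint-6-feasible choice is left to the IK"""
    return Q(a)
def pick(p,slot):
    x,y,yaw=p[:3]
    d=CH[2]-yaw
    for k in(-np.pi/2,np.pi/2):
        a=yaw+k
        if all(inverse_kinematics([x,y,z],Q(a)) is not None for z in(.015,.3)) and inverse_kinematics(cp(*slot,.03),Q(a+d)) is not None: break
    else: raise RuntimeError("no ik")
    q=inverse_kinematics([x,y,.012],Q(a));q2=inverse_kinematics(cp(*slot,.03),Q(a+d));print("q6",q[5],q2[5])
    move_pose([x,y,.14],Q(a));command_gripper(.80)
    if movel([x,y,.006],v=.12,until_force=8): print("TOUCH",get_tcp_pos())
    command_gripper(0);print("w",round(get_grip_width(),3))
    if not .38<get_grip_width()<.5: return False
    movel([x,y,.25],v=.25);print("w up",round(get_grip_width(),3))
    return Q(a+d)
def put(slot,o):
    move_pose(cp(*slot,.25),o);print("w over",round(get_grip_width(),3))
    if get_grip_width()<.38: return False
    movel(cp(*slot,.05),v=.15)
    t=movel(cp(*slot,.010),v=.05,until_force=5);print("down",t,np.round(get_tcp_pos()[2],4),round(get_grip_width(),3))
    command_gripper(.62);movel(cp(*slot,.25),v=.25)
E
python3 - <<'E'
from h import *
command_gripper(.5);p=get_tcp_pos();movel([p[0],p[1],.30],v=.15)
ps=refills();print(*ps,sep="\n")
t=min(ps,key=lambda p:abs(p[0]-.55)+abs(p[1]+.1385))
# neighbours clear?
move_pose(cp(0,.05,.3),Q(CH[2]-np.pi/2))
o=pick(t,SLOTS[0]);print(get_time())
if o is not False: put(SLOTS[0],o)
print(get_time());snap("top","t3")
E
```

```text
(np.float64(0.4314), np.float64(-0.1576), np.float64(1.3623), np.float64(0.83), 2, 0.0057)
(np.float64(0.4643), np.float64(-0.3997), np.float64(1.4095), np.float64(0.84), 2, 0.0035)
(np.float64(0.5505), np.float64(-0.1385), np.float64(2.256), np.float64(0.86), 2, 0.0043)
(np.float64(0.55), np.float64(-0.285), np.float64(2.2865), np.float64(0.83), 2, 0.0044)
(np.float64(0.5686), np.float64(-0.3849), np.float64(-0.1295), np.float64(0.82), 2, 0.0036)
q6 -0.9526427054439419 -0.8176404642397399
w 0.442
w up 0.447
23.9917
w over 0.444
down True 0.0117 0.437
29.3333
```

View pics/t3.png

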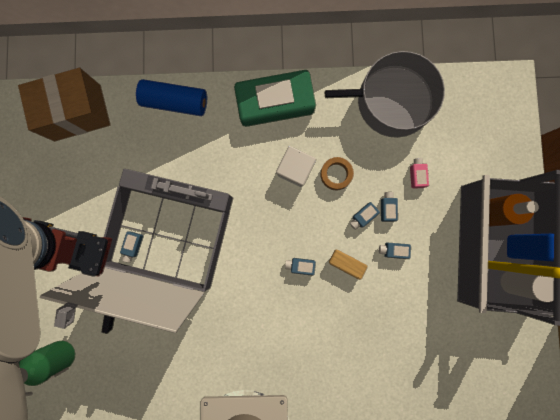

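The first refill lies in the back-left compartment at (131,245). The refill that was at (350,218) has been knocked to (366,215). I'll do the next two.

Run:
```python
from h import *
for (x,y),s in(((.43,-.158),1),((.464,-.40),2)):
    t=min(refills(),key=lambda p:np.hypot(p[0]-x,p[1]-y));print(t)
    o=pick(t,SLOTS[s])
    if o is False or put(SLOTS[s],o) is False: break
    print(get_time())
print(*refills(),sep="\n");snap("top","t4")
```

```text
(np.float64(0.4313), np.float64(-0.158), np.float64(1.3635), np.float64(0.83), 2, 0.0053)
q6 -0.16976571260653106 -0.9423528985583323
w 0.439
w up 0.438
w over 0.442
down True 0.0117 0.435
39.75
(np.float64(0.4644), np.float64(-0.3998), np.float64(1.4005), np.float64(0.84), 2, 0.0033)
q6 -0.5599100928056919 -1.0949988696104853
w 0.436
w up 0.435
w over 0.437
down True 0.0117 0.433
51.1167
(np.float64(0.4037), np.float64(0.1611), np.float64(2.9144), np.float64(0.37), 1, 0.0168)
(np.float64(0.4728), np.float64(0.0972), np.float64(-1.5499), np.float64(0.44), 1, 0.0132)
(np.float64(0.4787), np.float64(0.2005), np.float64(2.7733), np.float64(0.66), 2, 0.0101)
(np.float64(0.5574), np.float64(-0.324), np.float64(2.3544), np.float64(0.84), 2, 0.0034)
(np.float64(0.5686), np.float64(-0.3849), np.float64(-0.1294), np.float64(0.82), 2, 0.0034)
```

View pics/t4.png

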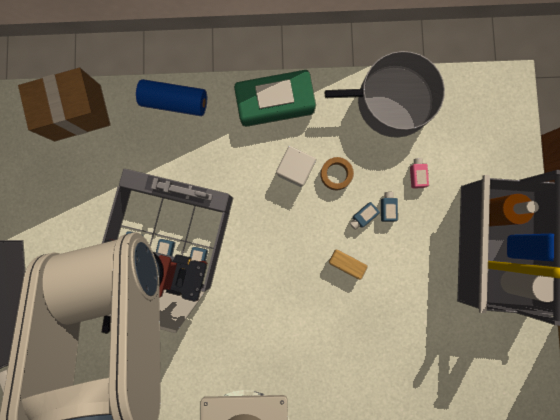

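Three refills are in the back row. The two left are neighbours at (366,215) and (390,208), so I'll take the left one first with a narrower opening.

```bash
sed -i 's/def pick(p,slot):/def pick(p,slot,op=.8):/; s/command_gripper(.80)/command_gripper(op)/' h.py
python3 - <<'E'
from h import *
for (x,y),s,op in(((.557,-.324),4,.58),((.5686,-.3849),3,.75)):
    t=min(refills(),key=lambda p:np.hypot(p[0]-x,p[1]-y));print(t)
    o=pick(t,SLOTS[s],op)
    if o is False or put(SLOTS[s],o) is False: break
    print(get_time())
move_pose([.45,-.35,.35],Q(-1.2));snap("top","t5");snap("scene","s5")
im=np.hstack([cv2.resize(cv2.imread("pics/t5.png")[160:335,30:240],(420,350)),cv2.resize(cv2.imread("pics/s5.png")[20:210,240:425],(370,350))]);cv2.imwrite("pics/c5.png",im)
print(get_time());print(*refills(.006),sep="\n")
E
```

```text
(np.float64(0.5574), np.float64(-0.324), np.float64(2.3539), np.float64(0.84), 2, 0.0032)
q6 -1.3280959144176696 -1.0373247154012049
w 0.447
w up 0.444
w over 0.448
down True 0.0123 0.439
61.65
(np.float64(0.5686), np.float64(-0.3849), np.float64(-0.1295), np.float64(0.82), 2, 0.0034)
q6 1.087892832600538 -0.9194851533997976
w 0.439
w up 0.438
w over 0.439
down True 0.0119 0.436
73.2083
75.5583
(np.float64(0.456), np.float64(0.1113), np.float64(2.9882), np.float64(0.85), 1, 0.0047)
(np.float64(0.4789), np.float64(0.1967), np.float64(2.7376), np.float64(0.81), 2, 0.0052)
(np.float64(0.4656), np.float64(-0.548), np.float64(-1.037), np.float64(0.46), 1, 0.0049)
(np.float64(0.5012), np.float64(0.2818), np.float64(2.6605), np.float64(0.82), 2, 0.0045)
(np.float64(0.5702), np.float64(0.1693), np.float64(2.7875), np.float64(0.83), 1, 0.0045)
(np.float64(0.5913), np.float64(0.2553), np.float64(2.9699), np.float64(0.84), 1, 0.0046)
```

View pics/c5.png

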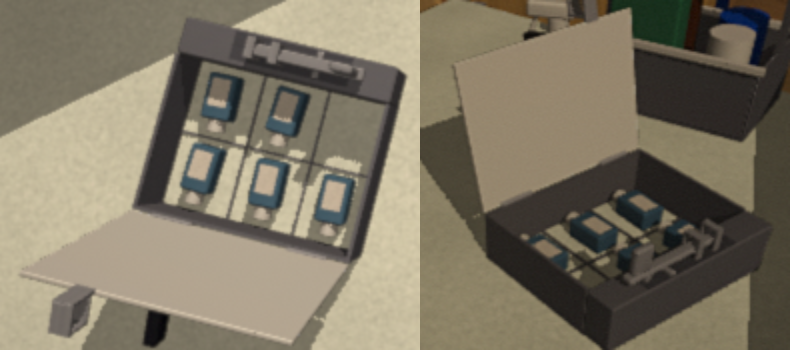

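Run:
```python
from h import *
im=cv2.imread("pics/t5.png")[:,:,::-1];ims={n:cv2.imread(f"pics/{n[0]}5.png")[:,:,::-1] for n in("top","scene")}
f=im.astype(float);r=(f[:,:,0]-f[:,:,2])/(f.sum(2)+1)
big=cv2.cvtColor(cv2.resize(im[160:300,90:240],None,fx=4.2,fy=4.2,interpolation=cv2.INTER_CUBIC),cv2.COLOR_RGB2BGR)
for p in refills(.006,ims):
    if p[1]<0: continue
    c=(np.array(p[:2])-CH[:2])@rz(CH[2]); q=minAreaRect=None
    print(c.round(4),"dyaw",round(p[2]-CH[2],3))
for s in SLOTS[:5]:
    o=np.array([[-.03,-.019,.038],[.03,-.019,.038],[.03,.019,.038],[-.03,.019,.038]])+[*s,0]
    u=((proj("top",place(CH,o))+.5-[90,160])*4.2-.5).astype(int);cv2.polylines(big,[u],True,(0,0,255),1)
cv2.imwrite("pics/c6.png",big)
```

```text
[0.0383 0.087 ] dyaw 0.109
[ 0.0384 -0.0014] dyaw -0.142
[ 0.0387 -0.09  ] dyaw -0.181
[-0.0577  0.0015] dyaw -0.095
[-0.0551 -0.0871] dyaw 0.09
```

View pics/c6.png

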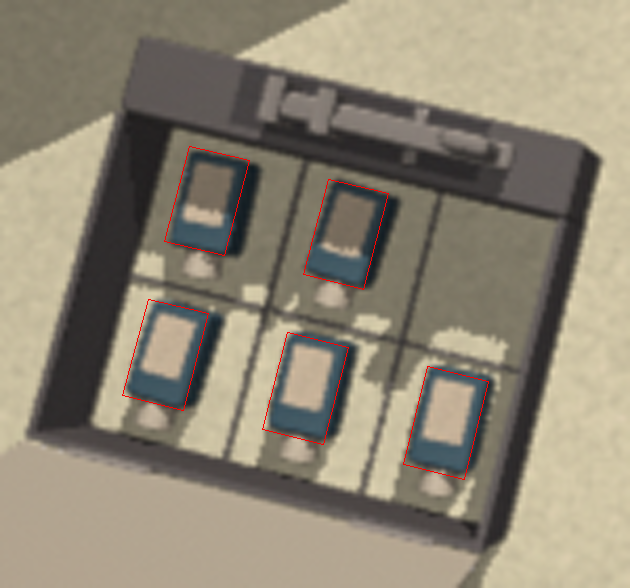

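The refills match the target outlines (red), square to within a few degrees and well centred. Now I'll shut the lid.

Run:
```python
from h import *
a=Q(CH[2]-np.pi/2)
th=1.81;p=tab(th,.032)
move_pose([p[0],p[1],.34],a);command_gripper(.5)
print(movel(p,v=.1,until_force=8),get_tcp_pos())
command_gripper(0);print("w",get_grip_width())
ok=get_grip_width()>.12
if ok:
  for t in np.append(np.arange(th-.13,.03,-.13),0):
    movel(tab(t),v=.15);f=np.array(get_ft_force())
    print(round(t,2),f.round(1),round(get_grip_width(),3))
    if get_grip_width()<.1 or abs(f).max()>40: print("STOP");break
print(get_time());snap("scene","s6")
```

```text
False [0.34478913 0.23152768 0.23848728]
w 0.1576639781046233
1.68 [ 5.7  7.9 -3.1] 0.156
1.55 [ 4.6  7.3 -4.6] 0.157
1.42 [ 4.9  8.3 -5.2] 0.157
1.29 [ 4.1  6.7 -3.8] 0.161
1.16 [ 3.7  7.4 -4. ] 0.16
1.03 [ 2.1  7.7 -5.9] 0.158
0.9 [ 1.7  9.6 -8.9] 0.159
0.77 [ 0.3  8.8 -8. ] 0.159
0.64 [ 1.7  7.1 -8.8] 0.158
0.51 [ 1.5  6.6 -8.4] 0.159
0.38 [ 1.6  5.6 -6.6] 0.158
0.25 [ 2.6  4.7 -6.4] 0.159
0.12 [ 5.2  4.1 -5.7] 0.158
0.0 [ 6.3  2.7 -4.7] 0.162
84.3417
```

View pics/s6.png

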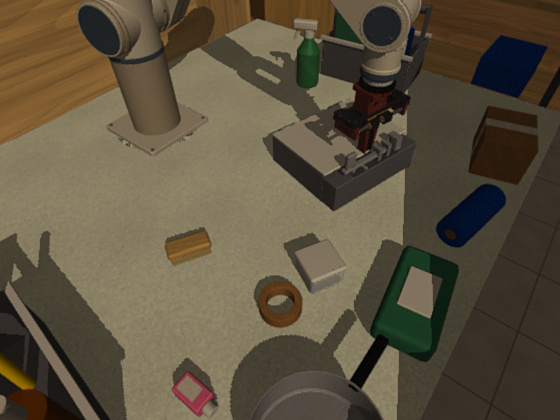

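The lid is essentially shut. I'll release it, press the tab to seat it, then slide the bolt home.

Run:
```python
from h import *
command_gripper(.5);p=tab(0);movel([p[0],p[1],.2],v=.15);command_gripper(0)
print("press",movel(cp(-.089,0,.115),v=.04,until_force=12),get_tcp_pos()[2],get_ft_force())
movel(cp(-.089,0,.22),v=.15)
a=Q(CH[2]+np.pi)
move_pose(cp(-.122,.081,.22),a);command_gripper(.6)
print(movel(cp(-.122,.081,.106),v=.1,until_force=8),get_tcp_pos())
command_gripper(0);print("w",get_grip_width())
movel(cp(-.122,.081,.1145),v=.05);print(get_ft_force(),get_grip_width())
movel(cp(-.122,.0395,.1145),v=.06);print(get_ft_force(),get_grip_width(),get_tcp_pos())
movel(cp(-.122,.0395,.105),v=.05);print(get_ft_force(),get_grip_width())
command_gripper(.6);movel(cp(-.122,.0395,.25),v=.2)
move_pose([.45,-.3,.35],Q(-1.2));wait(.3);print(get_time())
snap("scene","s7");snap("top","t7")
A=cv2.imread("pics/s7.png")[90:210,265:425];B=cv2.imread("pics/t7.png")[160:300,90:240];B0=cv2.imread("pics/top0.png")[160:300,90:240];A0=cv2.imread("pics/scene0.png")[90:210,265:425]
r=lambda x:cv2.resize(x,(400,300),interpolation=cv2.INTER_CUBIC)
cv2.imwrite("pics/c7.png",np.vstack([np.hstack([r(A),r(A0)]),np.hstack([r(B),r(B0)])]))
```

```text
press True 0.12528323808619207 [-1.17582252 -0.10574901  7.57210231]
False [0.61289988 0.07568767 0.10669072]
w 0.13785692514059014
[-6.54526996  1.27692984 -1.95651078] 0.13540148405574653
[-5.50410005  2.10595059 -1.59273318] 0.1361693630344677 [0.62213985 0.11633698 0.11409474]
[-6.2664951   2.78839289  0.77600254] 0.13606580686902028
98.5417
```

View pics/c7.png

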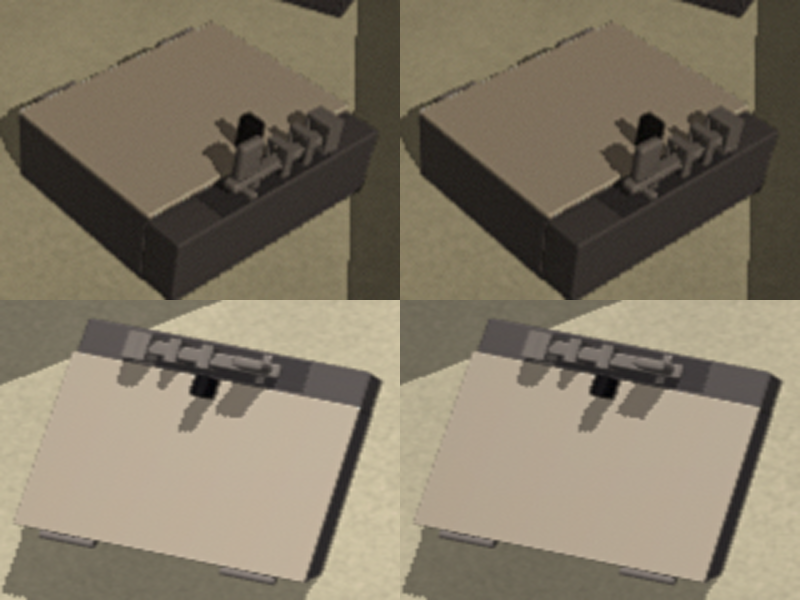

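The chest, lid and bolt now match the starting locked picture: handle at crop (252,160), bar down in the keeper.

```bash
python3 -c "
from station import *
print(job_done())"
```

```text
the job is handed in; nothing more can be done
None
```

I put all five refills in the chest: the back row is full, two are in the front row, and every cap points to the hinge. The lid is shut, the bolt is locked home, and the job is handed in at about 99 s; no verdict came back. The lid opened to about 1.8 rad, short of the full 1.95 but past the 1.6 required.

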